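# Raise the bench lens to its set mark

## Robot

A 7-joint arm with a two-finger parallel gripper is mounted at the origin on a cart in front of the work surface, level with it; the furniture and walls round the work are solid. World frame = base frame: x ahead of the robot, y to its left, z up, the work surface at z = 0. Lengths are in m, angles in rad, forces in N, time in s.
With the tool pointing down it reaches from about 0.35 to 0.9 m from the base axis. Payload 8.1 kg.
Tool frame: the origin (TCP) lies midway between the tips of the shut fingers; the grasp point (between the pads) lies 19 mm behind it; z points along the fingers, y is the line along which they close (so a half turn about z gives the same grasp; the last joint's range is limited). The gripper opens to 92 mm and grips with 3 to 60 N. Pads are 19 mm wide; open, the fingers measure 130 mm over their backs; the gripper's body (75 mm by 190 mm) begins 47 mm behind the grasp point.
Start: joints at [1.098, 0.434, 0.025, 1.573, -0.012, 1.134, -0.075], TCP at [0.226, -0.583, 0.227] pointing down, gripper open.
Joint ranges: [-2.62, 2.62], [-0.44, 2.09], [-1.27, 1.32], [0.08, 2.57], [-1.32, 4.46], [0.12, 2], [-2.74, 2.74]. Speed limits (rad/s): [2.22, 2.22, 3.01, 3.01, 3.14, 3.14, 3.14].

## Interface

Orientations are given as a rotation vector (axis times angle).
In Python, from cell import arm gives the robot as it stands.
- The arm moves only by the tool carry_out, never from a script. Its arguments are lists of equal length, an entry for each row: "claw": the finger opening in cm, from 0 to 9.18; "delta_pos": the shift along the tool's x, y, z in cm, a list of three; "angular": the turn, a rotation vector about the tool's x, y, z in rad, a list of three. In form: {"claw": [claw, ...], "delta_pos": [[dx, dy, dz], ...], "angular": [[ax, ay, az], ...]}. A call has 1 to 20 rows; each row shifts and turns the commanded pose from where the row before left it, along the tool's axes as they then stand; what a row does not reach is not made up. A row lasts 1/10 s, in which the tool goes at most 50 mm and 8.59 degrees, less where a joint would pass 70% of its speed; a pose out of reach is approached as far as the arm can. A call with a gripper value outside its range is refused whole. The fingers move at their own pace and stop on an object; "force" is the grip in N (left out, the last holds). Time passes only in rows, so rows that do not move let the fingers close. It gives the time, the measured TCP pose, the force, the opening and the grip force at its end, in the units of the state.
- arm.observe(): the state, without advancing time (a new reading comes with each control period).
- arm.get_image(name): name is "side" or "top" or "wrist"; returns a dict with "frame" (420x560x3 uint8, red, green, blue), "mtx" (3x3 intrinsics, pixels), "T" (4x4, takes a point from camera to world coordinates). Camera axes: x right, y down, z forward; pixel columns grow to the right and rows downward; lengths in m; the calibration is good to about 2 mm. The wrist camera is an equidistant fisheye: a pixel r from the principal point sees the ray r / f radians off the axis. A picture is of the moment at which its call begins. There is no depth.
- arm.sign_off(): hands the job in; it is judged then, once.
Trained networks look in a picture, given as the dict that the camera call returned (one of the last four; its "shot" number tells which), for a name from the list of things; names that differ only in an ending like _2 or _b are one class to them, and where a whole thing is asked for, a point or a joint stands for the part that bears it (a point fixed in the world has none). Each returns a list of dicts, best first, with "conf" (0 to 1); they miss things now and then, are a little off and sometimes report something else, mostly with a low value. They report only what shows in the picture. A call takes as long as a camera call.
- arm.look_for(label, picture): "centre" ([column, row] as shares, 0 to 1, of the picture: columns of its width, rows of its height, amid what is visible of it).
- arm.trace(label, picture): "region" (420x560 bool, what is visible of it) and "centre" ([column, row] as shares, 0 to 1, of the picture: columns of its width, rows of its height, amid what is visible of it).
- arm.place_of(label, picture): "centre" ([column, row] as shares, 0 to 1, of the picture: columns of its width, rows of its height: a listed point, or the origin of a listed thing).
The state is a dict: "clock": time; "joints": joint angles; "dq": joint speeds; "joint_efforts": joint torques, N m; "position": TCP position; "ee_rot": TCP orientation; "force": force on the tool from outside, world axes, zero at the start; "ft_torque": the same for the moment, N m; "width": opening from 0.0 (shut) to 1.0 (fully open); "gripper_force": force on a finger pad.
Only numpy, scipy, OpenCV 4.12 (cv2) and the standard library are available. Lean on these libraries where they do the work, as an engineer would, in place of code of your own. Each camera call takes 0.05 s, during which the arm holds its last target. There are 200 camera calls.

## Task

Raise the reading lens of the small bench stand to its set mark: turn the knurled collar on the threaded rod until the index tongue of the lens arm is level with the pointer of the marker clip on the upright scale, then let go of the collar. Work the collar only: do not push on the lens arm or the marker clip, and leave the dish under the lens, the vial and the forceps where they are.

Things in the scene. Friction and masses are not known exactly. Their poses are not given: they have to be found in the camera images.
- stand: fixed lens stand: grey base plate 92 x 236 x 12 mm, upright threaded rod 12.6 mm thick whose top is at 124 mm, flat aluminium upright with tick marks, 36 mm wide, 100 mm high. Origin: on the rod's axis at the work surface, z up; the scale face looks along -x (to the robot at yaw 0); the upright stands at y = -80 mm, the lens at y = +95 mm; the plate reaches from y = -100 to +136 mm
- collar (a joint): turning angle of the knurled collar on the rod, rad: 0 at its lowest, growing anticlockwise seen from above, stop at 6.8. Steep thread: each anticlockwise turn (6.283 rad) raises the collar and the lens arm below it together by 24 mm (3.82 mm per rad). Turns against light friction (0.08 N m) and stays where it is left
- collar_grip (a point): middle of the knurled collar, on the rod's axis; 85 mm high at collar angle 0. The collar is dark steel, 37 mm in diameter, 22 mm high (11 mm above and below this point), on a neck 19 mm in diameter and 16 mm high; the lens arm's top lies 30 mm below this point (its hub's, 22 mm wide, 27 mm below). The rod sticks out of the collar's top by 28 mm at angle 0, less when raised
- lens_arm: aluminium lens arm under the collar, 8 mm thick, carrying a round black-rimmed lens, 66 mm across, at its left end (y = +95 mm of the stand) and a thin black index tongue at its right end. It rises and sinks with the collar but does not turn; fingers must not push it. Origin: on the rod's axis at the work surface when the collar angle is 0; z up
- index_tip (a point): tip of the index tongue of the lens arm, at half its thickness (the tongue is black, 5 mm thick), in front of the scale face, 80 mm to the right of the rod. Height 51 mm at collar angle 0
- marker_clip: black marker clip, 22 x 12 x 16 mm, with a small steel thumbscrew, clamped on the right edge of the upright; it marks the wanted height, always above the tongue at the start. Origin: on the rod's axis, 51 mm below the pointer
- pointer_tip (a point): tip of the clip's black pointer, 5 mm thick, at half its thickness, in front of the scale face and pointing at the index tongue's tip. When the tongue is level with it the two meet in one line
- culture_dish: round lidded petri dish, 52 mm wide, 12 mm high, on the base plate under the lens; loose. Origin: centre of its underside
- vial: small bottle, 25 mm wide, 55 mm high, standing on the work surface behind the stand; loose. Origin: centre of its underside
- forceps: fine steel forceps, 113 x 14 x 8 mm, lying on the work surface in front of the stand; loose. Origin: centre of its underside

How it is judged:
By the outcome, as a careful person would: the job done as asked, in the order asked, and still so for the second after the job is handed in, with the robot touching nothing.
It also fails if it takes over 54 s, if anything falls off the work surface, if the arm or the gripper's body presses on something with over 40 N, if the wrist force passes 120 N, or if a joint passes its speed limit or range.

## Working session

There is one attempt and no reset: what is moved stays moved. The work goes in short steps, Python scripts to look and compute and a tool call to move; the robot and the scene stay as the last step left them, time stands still between calls to the robot, and variables do not carry over. Pictures are saved under pics/ and viewed, at most 11 in all, crops included, and the job is handed in when it is done.

Besides the shell and the picture viewer there is one more tool, called after ">>>" as name(argument=value, ...), one argument or row to a line, values as JSON. carry_out: Moves the arm, as the interface text tells. Its arguments: {"type":"object","properties":{"claw":{"type":"array","items":{"type":"number"}},"delta_pos":{"type":"array","items":{"type":"array","items":{"type":"number"}}},"angular":{"type":"array","items":{"type":"array","items":{"type":"number"}}},"force":{"type":"number"}},"required":["claw","delta_pos","angular"]}

```bash
mkdir -p pics; cat > h.py <<'E'
import numpy as np, cv2
from cell import arm
from scipy.spatial.transform import Rotation as R
def ray(im,c):
    u=np.array(c)*[560,420]; K=im['mtx']; T=np.array(im['T'])
    d=T[:3,:3]@np.linalg.solve(K,[u[0],u[1],1]); return T[:3,3],d/np.linalg.norm(d)
def tri(rs):
    A=np.zeros((3,3));b=np.zeros(3)
    for o,d in rs:
        P=np.eye(3)-np.outer(d,d);A+=P;b+=P@o
    p=np.linalg.solve(A,b); return p,[np.linalg.norm((np.eye(3)-np.outer(d,d))@(p-o)) for o,d in rs]
E
python3 - <<'E'
from h import *
ims={n:arm.get_image(n) for n in('side','top')}
for n,i in ims.items(): cv2.imwrite(f'pics/{n}0.png',i['frame'][:,:,::-1]); print(n,np.array(i['T']).round(3).tolist())
for l in ['stand','collar_grip','index_tip','pointer_tip','lens_arm','marker_clip','culture_dish','vial','forceps']:
    rs=[]
    for n,i in ims.items():
        r=arm.place_of(l,i)
        if r: rs.append(ray(i,r[0]['centre'])); print(l,n,(np.array(r[0]['centre'])*[560,420]).round(1),round(r[0]['conf'],2))
    if len(rs)==2: p,e=tri(rs); print('   ',p.round(4),np.round(e,4))
s=arm.observe(); print(s)
E
```

```text
side [[-0.968, -0.113, 0.223, 0.319], [-0.25, 0.394, -0.885, 0.749], [0.012, -0.912, -0.41, 0.427], [0.0, 0.0, 0.0, 1.0]]
top [[0.01, -0.975, 0.22, 0.354], [-1.0, -0.01, 0.001, 0.012], [0.002, -0.22, -0.976, 0.927], [0.0, 0.0, 0.0, 1.0]]
stand side [290.3 237.3] 0.57
stand top [309.7 235. ] 0.9
    [ 0.5092 -0.0596  0.0007] [0.0018 0.0018]
collar_grip side [290.  191.2] 0.63
collar_grip top [310.  226.8] 0.86
    [ 0.5096 -0.0535  0.088 ] [0.0018 0.0018]
index_tip side [316.8 193.9] 0.83
index_tip top [355.1 247.1] 0.96
    [ 0.48   -0.1392  0.0522] [0.0028 0.0028]
pointer_tip side [262.3 254.6] 0.6
pointer_tip top [350.9 242.3] 0.61
    [ 0.5462 -0.1472 -0.0899] [0.0395 0.0395]
lens_arm top [305.6 235.4] 0.6
culture_dish side [260.  256.7] 0.76
culture_dish top [352.9 242.8] 0.65
    [ 0.5492 -0.1519 -0.0976] [0.0424 0.0424]
vial side [236.8 223.9] 0.87
vial top [319.  186.6] 0.49
    [ 0.6093 -0.0782  0.0036] [0.004 0.004]
forceps side [336.8 249.6] 0.79
forceps top [302.4 274.6] 0.61
    [ 0.4294 -0.0456 -0.0035] [0.001 0.001]
{'clock': 1.0, 'joints': array([ 1.09840632,  0.43448681,  0.02501899,  1.57324564, -0.0115813 ,
        1.13403608, -0.07510014]), 'dq': array([-0.00114928,  0.00079418, -0.00264368,  0.00187958, -0.00050295,
       -0.00109653, -0.00168566]), 'joint_efforts': array([ 1.08295641e-03, -6.67663980e+01,  9.84130763e-01, -3.14802861e+01,
       -6.08734321e-02,  3.31038516e-02,  3.69735994e-05]), 'position': array([ 0.22583477, -0.58274724,  0.22673258]), 'ee_rot': array([-3.08805367e+00, -5.77410752e-01,  6.81368394e-05]), 'force': array([-0.18215694,  0.67945945,  0.04446881]), 'ft_torque': array([-0.03118487, -0.01181903,  0.00704141]), 'gripper_force': 0.0, 'width': 0.9972238622869238}
```

View pictures.

```bash
python3 - <<'E'
import cv2,numpy as np
a=cv2.imread('pics/side0.png')[120:300,180:420];b=cv2.imread('pics/top0.png')[150:330,200:440]
cv2.imwrite('pics/c0.png',cv2.resize(np.vstack([a,b])[:, :],None,fx=2.2,fy=1.66,interpolation=3) if 0 else cv2.resize(a,(800,600),interpolation=cv2.INTER_CUBIC))
cv2.imwrite('pics/c1.png',cv2.resize(b,(800,600),interpolation=cv2.INTER_CUBIC))
E
```

```text
(no output)
```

View pics/c0.png

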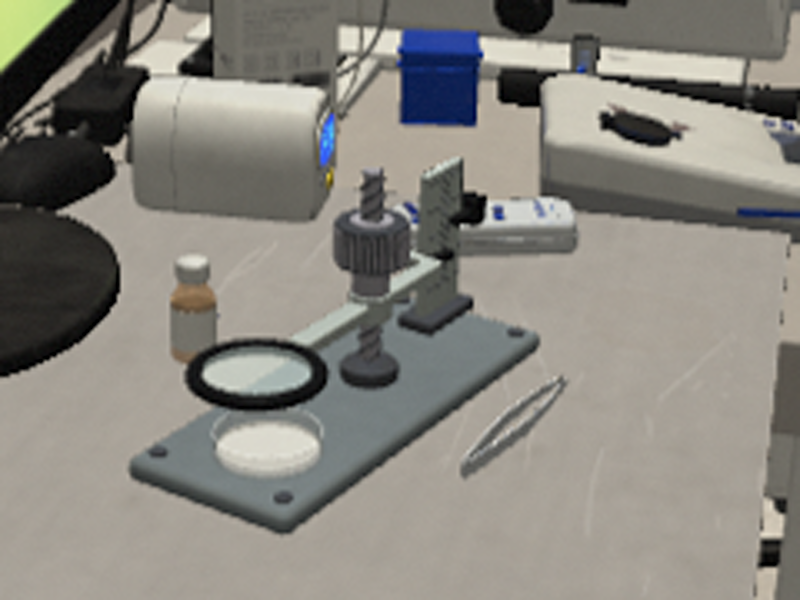

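View pics/c1.png

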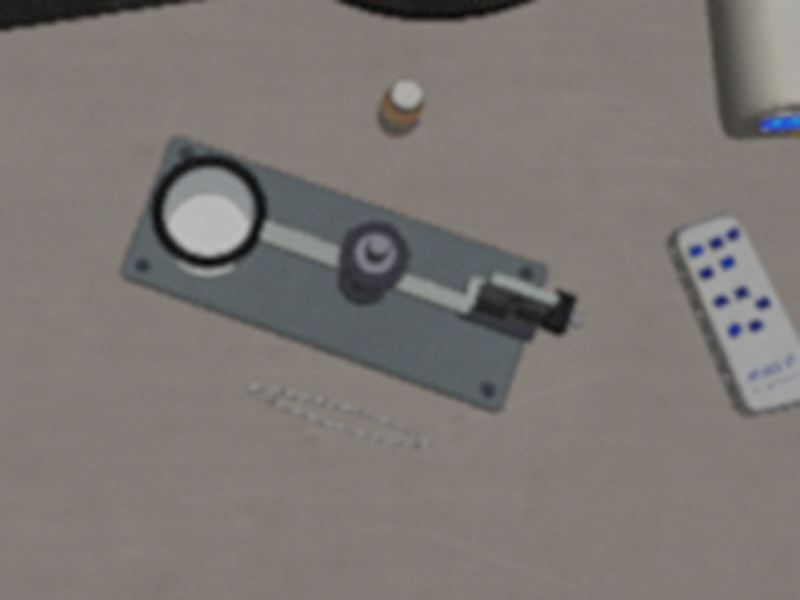

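```bash
python3 - <<'E'
from h import *
i=arm.get_image('wrist'); s=arm.observe()
Rt=R.from_rotvec(s['ee_rot']).as_matrix(); T=np.array(i['T'])
print('cam in tool',(Rt.T@(T[:3,3]-s['position'])).round(4),'\n',(Rt.T@T[:3,:3]).round(3),'\n tool',Rt.round(3)); print(i['mtx'])
print(arm.get_image('side')['mtx'])
a=i['frame'][:,:,::-1]; 
b=cv2.imread('pics/side0.png')[145:220,270:350]
cv2.imwrite('pics/w0.png',np.hstack([cv2.resize(a,(400,300)),cv2.resize(b,(320,300),interpolation=cv2.INTER_CUBIC)]))
E
```

```text
cam in tool [ 0.0785  0.0013 -0.1574] 
 [[ 0.    -0.957 -0.291]
 [ 1.    -0.     0.001]
 [-0.    -0.291  0.957]] 
 tool [[ 0.932  0.361  0.   ]
 [ 0.361 -0.932 -0.   ]
 [ 0.     0.    -1.   ]]
[[325.1922621    0.         277.37669118]
 [  0.         325.1922621  208.87252235]
 [  0.           0.           1.        ]]
[[546.86041188   0.         283.68546502]
 [  0.         546.86041188 208.87401567]
 [  0.           0.           1.        ]]
```

View pics/w0.png

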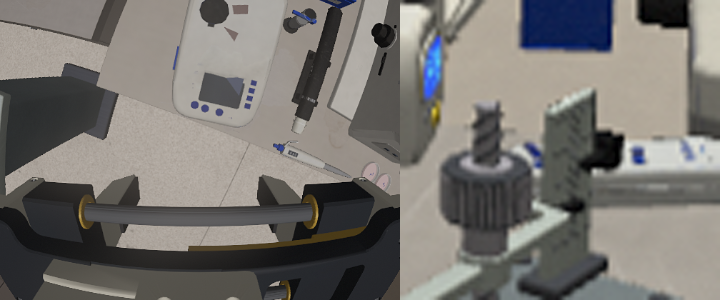

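The crops show the collar at about (291,192) in the side view. The tongue is near (314,197), and the pointer sits 12–15 px above it, so the lift is large. The stand's yaw is about -19°. I'll move above the collar now.

>>> carry_out(
  claw=[6, 6, 6, 6, 6, 6, 6, 6, 6, 6, 6, 6, 6, 6, 6, 6, 6, 6, 6, 6],
  delta_pos=[
    [1.2, -1.1, 0],
    [2.5, -2.15, 0],
    [2.5, -2.15, 0],
    [2.5, -2.15, 0],
    [2.5, -2.15, 0],
    [2.5, -2.15, 0],
    [2.5, -2.15, 0],
    [2.5, -2.15, 0],
    [2.5, -2.15, 0],
    [2.5, -2.15, 0],
    [2.5, -2.15, 0],
    [2.5, -2.15, 0],
    [2.5, -2.15, 0],
    [2.5, -2.15, 0],
    [2.5, -2.15, 0],
    [2.5, -2.15, 0],
    [2.5, -2.15, 0],
    [2.5, -2.15, 0],
    [1.7, -1.18, 0],
    [0, 0, 0],
  ],
  angular=[
    [0, 0, 0],
    [0, 0, 0],
    [0, 0, 0],
    [0, 0, 0],
    [0, 0, 0],
    [0, 0, 0],
    [0, 0, 0],
    [0, 0, 0],
    [0, 0, 0],
    [0, 0, 0],
    [0, 0, 0],
    [0, 0, 0],
    [0, 0, 0],
    [0, 0, 0],
    [0, 0, 0],
    [0, 0, 0],
    [0, 0, 0],
    [0, 0, 0],
    [0, 0, 0],
    [0, 0, 0.1],
  ],
  force=20,
)

```text
clock: 3.1
position: [0.5096, -0.052, 0.2268]
ee_rot: [-3.111, -0.43, -0.002]
force: [-0.4, 0.6, 0.2]
width: 0.655
gripper_force: 0.0
```

>>> carry_out(
  claw=[6, 6, 6, 6, 6, 6, 6, 6, 6, 6, 6],
  delta_pos=[
    [0, 0, 0.5],
    [0, 0, 0.7],
    [0, 0, 0.7],
    [0, 0, 0.7],
    [0, 0, 0.7],
    [0, 0, 0.7],
    [0, 0, 0.7],
    [0, 0, 0.7],
    [0, 0, 0.7],
    [0, 0, 0.6],
    [0, 0, 0],
  ],
  angular=[
    [0, 0, 0.14],
    [0, 0, 0.14],
    [0, 0, 0.14],
    [0, 0, 0.14],
    [0, 0, 0.14],
    [0, 0, 0.14],
    [0, 0, 0.14],
    [0, 0, 0.14],
    [0, 0, 0.14],
    [0, 0, 0.05],
    [0, 0, 0],
  ],
)

```text
clock: 4.2
position: [0.5078, -0.0555, 0.1592]
ee_rot: [2.726, -1.56, -0.002]
force: [0.4, -0.7, 0.3]
width: 0.652
gripper_force: 0.0
```

```bash
cat > st.py <<'E'
from h import *
s=arm.observe(); m=R.from_rotvec(s['ee_rot']).as_matrix()
print(s['clock'],s['position'].round(4),'yaw',np.degrees(np.arctan2(m[1,0],m[0,0])).round(1),'tilt',m[:,2].round(3),'j',s['joints'].round(2),'F',s['force'].round(1),'M',s['ft_torque'].round(2),'w',round(s['width']*9.2,2),round(s['gripper_force'],1))
E
cat > pr.py <<'E'
# side-view crop, 8x
from h import *; import sys
i=arm.get_image('side'); f=i['frame'][:,:,::-1]
cv2.imwrite(f'pics/{sys.argv[1]}.png',cv2.resize(f[165:215,290:340],(600,600),interpolation=cv2.INTER_CUBIC))
for l in('index_tip','pointer_tip','collar_grip'):
    print(l,[((np.array(r['centre'])*[560,420]).round(1).tolist(),round(r['conf'],2)) for r in arm.place_of(l,i)])
E
python3 st.py; python3 pr.py p1; python3 - <<'E'
from h import *
i=arm.get_image('wrist'); cv2.imwrite('pics/w1.png',i['frame'][:,:,::-1])
E
```

```text
4.2 [ 0.5078 -0.0555  0.1592] yaw -59.6 tilt [-0.001  0.    -1.   ] j [ 0.03  0.33 -0.03  1.93  0.01  0.89 -2.62] F [ 0.4 -0.7  0.3] M [0.1  0.01 0.02] w 6.0 0.0
index_tip [([315.6, 192.3], 0.9)]
pointer_tip [([314.0, 185.2], 0.4)]
collar_grip [([290.2, 190.5], 0.79)]
```

View pics/p1.png

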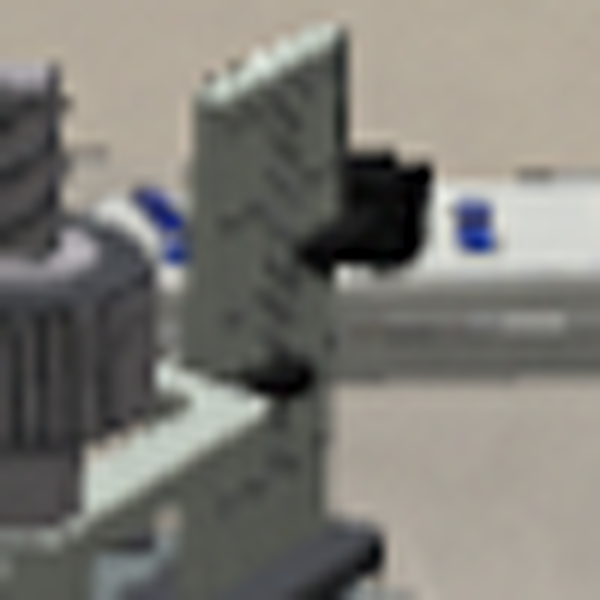

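View pics/w1.png

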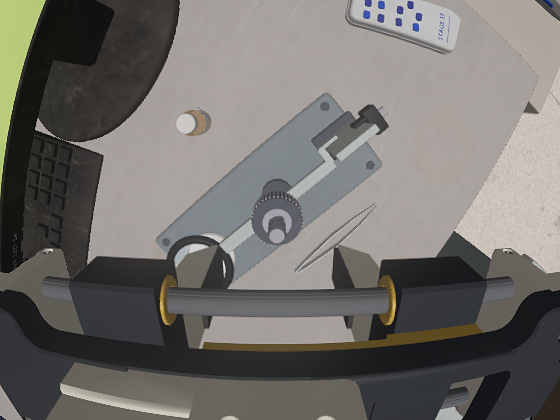

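Side crop: the pointer tip is at full-frame (315.4,185.8) and the tongue tip at about (315.7,196.3). The wrist view shows the rod on the tool's centre line, about 2 mm towards tool +x. Next I'll check heights by projection.

```bash
python3 - <<'E'
from h import *
i=arm.get_image('side'); T=np.linalg.inv(np.array(i['T']))
def pj(p):
    q=i['mtx']@(T[:3,:3]@p+T[:3,3]); return (q[:2]/q[2]).round(1)
rod=np.array([.509,-.0568,0]); y=np.radians(-19); Rz=R.from_euler('z',y).as_matrix()
print('rodtop .124',pj(rod+[0,0,.124]),'upright top ctr',pj(rod+Rz@[0,-.08,.1]))
for z in(.041,.046,.051,.056,.061,.066,.071,.076): print(z,[pj(rod+Rz@[x,-.08,z]) for x in(-.003,-.008)])
# upright top edge corner, dark-row profile near x=311..316
g=cv2.cvtColor(i['frame'],cv2.COLOR_RGB2GRAY)
for c in range(311,318): print(c,g[178:203,c].tolist())
E
```

```text
rodtop .124 [292.4 169.9] upright top ctr [317. 170.]
0.041 [array([317.2, 201.6]), array([319.6, 202.2])]
0.046 [array([317.3, 199. ]), array([319.7, 199.6])]
0.051 [array([317.4, 196.4]), array([319.9, 197. ])]
0.056 [array([317.5, 193.8]), array([320. , 194.4])]
0.061 [array([317.6, 191.2]), array([320.1, 191.8])]
0.066 [array([317.7, 188.5]), array([320.2, 189.1])]
0.071 [array([317.8, 185.9]), array([320.3, 186.5])]
0.076 [array([317.9, 183.2]), array([320.4, 183.8])]
311 [89, 90, 90, 86, 68, 79, 88, 90, 89, 88, 89, 75, 79, 88, 80, 84, 89, 62, 28, 34, 184, 168, 97, 84, 84]
312 [87, 72, 80, 86, 80, 75, 76, 84, 75, 62, 81, 71, 62, 80, 77, 66, 64, 46, 26, 11, 94, 83, 73, 84, 76]
313 [81, 81, 69, 79, 85, 83, 70, 81, 86, 68, 63, 78, 67, 60, 78, 70, 42, 28, 15, 10, 39, 59, 63, 78, 76]
314 [68, 84, 83, 76, 83, 87, 74, 54, 53, 62, 57, 68, 80, 73, 80, 86, 61, 29, 15, 4, 65, 83, 80, 82, 83]
315 [85, 74, 77, 84, 86, 90, 68, 29, 15, 57, 79, 83, 85, 81, 84, 87, 69, 31, 3, 31, 75, 86, 85, 83, 84]
316 [89, 72, 78, 88, 89, 74, 47, 15, 8, 30, 74, 87, 85, 84, 87, 87, 85, 69, 59, 72, 81, 82, 82, 69, 73]
317 [78, 79, 89, 92, 93, 62, 26, 16, 5, 28, 70, 91, 96, 92, 84, 68, 79, 87, 84, 111, 122, 119, 118, 113, 127]
```

>>> carry_out(
  claw=[6, 6, 6, 6, 6, 6, 6, 6, 6, 6, 6, 6, 3, 3, 3, 3, 3, 3],
  delta_pos=[
    [0.18, 0, 0],
    [0, 0, 0.5],
    [0, 0, 0.9],
    [0, 0, 0.9],
    [0, 0, 0.9],
    [0, 0, 0.9],
    [0, 0, 0.9],
    [0, 0, 0.9],
    [0, 0, 0.9],
    [0, 0, 0.9],
    [0, 0, 0.9],
    [0, 0, 0.5],
    [0, 0, 0],
    [0, 0, 0],
    [0, 0, 0],
    [0, 0, 0],
    [0, 0, 0],
    [0, 0, 0],
  ],
  angular=[
    [0, 0, 0],
    [0, 0, 0],
    [0, 0, 0],
    [0, 0, 0],
    [0, 0, 0],
    [0, 0, 0],
    [0, 0, 0],
    [0, 0, 0],
    [0, 0, 0],
    [0, 0, 0],
    [0, 0, 0],
    [0, 0, 0],
    [0, 0, 0],
    [0, 0, 0],
    [0, 0, 0],
    [0, 0, 0],
    [0, 0, 0],
    [0, 0, 0],
  ],
  force=20,
)

```text
clock: 6.3
position: [0.5105, -0.058, 0.0691]
ee_rot: [-2.726, 1.561, -0.002]
force: [2.3, 1.0, 1.9]
width: 0.395
gripper_force: 20.0
```

```bash
python3 st.py
```

```text
6.3 [ 0.5105 -0.058   0.0691] yaw -59.6 tilt [ 0.001  0.    -1.   ] j [ 0.03  0.45 -0.03  2.01  0.02  0.67 -2.62] F [2.3 1.  1.9] M [ 0.34 -0.33  0.06] w 3.64 20.0
```

>>> carry_out(
  claw=[3, 3, 3, 3, 3, 3, 3, 3, 3, 3, 3, 3],
  delta_pos=[
    [0, 0, -0.027],
    [0, 0, -0.0535],
    [0, 0, -0.0535],
    [0, 0, -0.0535],
    [0, 0, -0.0535],
    [0, 0, -0.0535],
    [0, 0, -0.0535],
    [0, 0, -0.0535],
    [0, 0, -0.0535],
    [0, 0, -0.0535],
    [0, 0, -0.027],
    [0, 0, 0],
  ],
  angular=[
    [0, 0, -0.07],
    [0, 0, -0.14],
    [0, 0, -0.14],
    [0, 0, -0.14],
    [0, 0, -0.14],
    [0, 0, -0.14],
    [0, 0, -0.14],
    [0, 0, -0.14],
    [0, 0, -0.14],
    [0, 0, -0.14],
    [0, 0, -0.07],
    [0, 0, 0],
  ],
)

```text
clock: 7.5
position: [0.5107, -0.0576, 0.0745]
ee_rot: [-3.09, -0.564, -0.003]
force: [3.0, 3.5, 1.6]
width: 0.396
gripper_force: 20.0
```

```bash
python3 st.py; cat > m.py <<'E'
from h import *
i=arm.get_image('side'); cv2.imwrite('pics/last.png',cv2.resize(i['frame'][150:220,270:350,::-1],(686,600),interpolation=cv2.INTER_CUBIC))
g=cv2.cvtColor(i['frame'],cv2.COLOR_RGB2GRAY)
for c in range(312,319): print(c,g[178:203,c].tolist())
E
python3 m.py
```

```text
7.5 [ 0.5107 -0.0576  0.0745] yaw 20.7 tilt [ 0.002  0.001 -1.   ] j [ 0.31  0.48 -0.4   1.99  0.27  0.73 -1.47] F [3.  3.5 1.6] M [ 0.72 -0.65  0.03] w 3.64 20.0
312 [101, 99, 92, 87, 81, 77, 77, 84, 74, 64, 80, 72, 63, 70, 51, 30, 14, 66, 88, 87, 83, 70, 79, 84, 73]
313 [101, 101, 77, 77, 86, 83, 68, 79, 87, 70, 62, 75, 69, 59, 40, 26, 16, 14, 56, 64, 77, 75, 61, 78, 74]
314 [100, 100, 85, 75, 83, 87, 75, 55, 54, 60, 58, 68, 80, 61, 31, 17, 6, 12, 68, 83, 83, 82, 80, 84, 82]
315 [100, 100, 91, 83, 87, 88, 68, 29, 14, 56, 77, 84, 86, 78, 41, 8, 30, 47, 76, 86, 86, 85, 82, 83, 86]
316 [102, 100, 90, 88, 89, 74, 46, 19, 12, 26, 72, 86, 86, 87, 70, 60, 74, 84, 85, 83, 82, 81, 83, 67, 73]
317 [96, 95, 90, 91, 94, 64, 27, 20, 10, 30, 71, 93, 95, 91, 81, 65, 79, 89, 86, 110, 121, 119, 118, 112, 127]
318 [100, 101, 69, 46, 49, 37, 27, 19, 4, 168, 170, 119, 103, 103, 98, 94, 98, 95, 100, 147, 165, 162, 162, 159, 160]
```

>>> carry_out(
  claw=[3, 3, 3, 3, 3, 3, 3, 3, 3, 3, 3, 3, 3, 3, 3, 3, 3, 3, 3, 3],
  delta_pos=[
    [0, 0, -0.027],
    [0, 0, -0.0535],
    [0, 0, -0.0535],
    [0, 0, -0.0535],
    [0, 0, -0.0535],
    [0, 0, -0.0535],
    [0, 0, -0.0535],
    [0, 0, -0.0535],
    [0, 0, -0.0535],
    [0, 0, -0.0535],
    [0, 0, -0.0535],
    [0, 0, -0.0535],
    [0, 0, -0.0535],
    [0, 0, -0.0535],
    [0, 0, -0.0535],
    [0, 0, -0.0535],
    [0, 0, -0.0535],
    [0, 0, -0.0535],
    [0, 0, -0.0535],
    [0, 0, -0.0535],
  ],
  angular=[
    [0, 0, -0.07],
    [0, 0, -0.14],
    [0, 0, -0.14],
    [0, 0, -0.14],
    [0, 0, -0.14],
    [0, 0, -0.14],
    [0, 0, -0.14],
    [0, 0, -0.14],
    [0, 0, -0.14],
    [0, 0, -0.14],
    [0, 0, -0.14],
    [0, 0, -0.14],
    [0, 0, -0.14],
    [0, 0, -0.14],
    [0, 0, -0.14],
    [0, 0, -0.14],
    [0, 0, -0.14],
    [0, 0, -0.14],
    [0, 0, -0.14],
    [0, 0, -0.14],
  ],
)

```text
clock: 9.55
position: [0.5099, -0.0575, 0.0848]
ee_rot: [0.076, 3.14, 0.001]
force: [-1.0, 3.3, 5.7]
width: 0.398
gripper_force: 20.0
```

>>> carry_out(
  claw=[3, 3, 3, 3, 3, 3, 3],
  delta_pos=[
    [0, 0, -0.0535],
    [0, 0, -0.0535],
    [0, 0, -0.0535],
    [0, 0, -0.0535],
    [0, 0, -0.027],
    [0, 0, 0],
    [0, 0, 0],
  ],
  angular=[
    [0, 0, -0.14],
    [0, 0, -0.14],
    [0, 0, -0.14],
    [0, 0, -0.14],
    [0, 0, -0.07],
    [0, 0, 0],
    [0, 0, 0],
  ],
)

```text
clock: 10.25
position: [0.5099, -0.0578, 0.0872]
ee_rot: [-0.893, 3.012, 0.0]
force: [0.1, 2.6, 7.9]
width: 0.397
gripper_force: 20.0
```

```bash
python3 st.py;python3 m.py
```

```text
10.25 [ 0.5099 -0.0578  0.0872] yaw -147.0 tilt [ 0.  0. -1.] j [ 0.81  0.76 -1.21  1.94  0.83  1.06  1.38] F [0.1 2.6 7.9] M [ 0.83 -0.06  0.02] w 3.65 20.0
312 [89, 73, 80, 86, 82, 77, 79, 71, 45, 19, 67, 114, 96, 81, 85, 72, 79, 84, 70, 80, 87, 71, 79, 83, 75]
313 [82, 83, 70, 81, 85, 84, 58, 35, 31, 18, 13, 50, 59, 62, 81, 68, 59, 80, 75, 64, 79, 75, 64, 79, 75]
314 [70, 84, 82, 75, 85, 89, 69, 36, 20, 10, 33, 61, 79, 75, 82, 85, 74, 65, 76, 83, 84, 83, 81, 84, 85]
315 [84, 73, 79, 87, 87, 91, 65, 36, 16, 6, 51, 79, 89, 85, 86, 88, 85, 66, 76, 87, 85, 84, 86, 86, 85]
316 [89, 71, 79, 90, 90, 76, 48, 23, 11, 19, 70, 87, 87, 87, 86, 89, 85, 83, 84, 85, 83, 83, 83, 68, 75]
317 [78, 80, 92, 94, 95, 64, 29, 17, 12, 32, 73, 94, 97, 93, 84, 68, 78, 88, 86, 112, 123, 119, 120, 113, 127]
318 [45, 43, 49, 48, 50, 36, 30, 17, 4, 169, 173, 122, 104, 104, 99, 97, 98, 96, 100, 149, 166, 165, 163, 160, 162]
```

View pics/last.png

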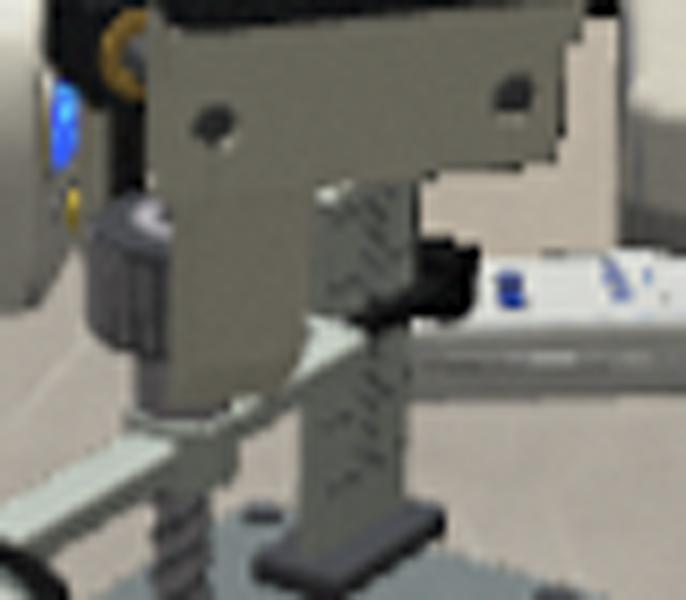

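The tongue is now about 0.7 px (1.4 mm) below the pointer and the two are almost in line. One more 0.36 rad turn should close the gap.

>>> carry_out(
  claw=[3, 3, 3, 3, 3, 3, 3],
  delta_pos=[
    [0, 0, -0.035],
    [0, 0, -0.035],
    [0, 0, -0.035],
    [0, 0, -0.035],
    [0, 0, 0],
    [0, 0, 0],
    [0, 0, 0],
  ],
  angular=[
    [0, 0, -0.09],
    [0, 0, -0.09],
    [0, 0, -0.09],
    [0, 0, -0.09],
    [0, 0, 0],
    [0, 0, 0],
    [0, 0, 0],
  ],
)

```text
clock: 11.0
position: [0.51, -0.058, 0.0886]
ee_rot: [-1.417, 2.804, -0.001]
force: [1.4, 2.8, 7.3]
width: 0.396
gripper_force: 20.0
```

```bash
python3 st.py;python3 m.py
```

```text
11.0 [ 0.51   -0.058   0.0886] yaw -126.4 tilt [ 0. -0. -1.] j [ 0.82  0.77 -1.23  1.94  0.84  1.08  1.73] F [1.4 2.8 7.3] M [ 0.65 -0.16  0.03] w 3.65 20.0
312 [90, 75, 82, 89, 85, 80, 72, 45, 25, 29, 159, 139, 80, 83, 78, 65, 81, 84, 71, 80, 86, 71, 81, 85, 76]
313 [82, 85, 71, 79, 86, 86, 56, 27, 18, 6, 64, 86, 72, 63, 78, 68, 61, 83, 76, 65, 79, 77, 66, 79, 76]
314 [70, 86, 84, 78, 85, 92, 58, 27, 15, 6, 42, 68, 81, 75, 82, 86, 74, 65, 77, 83, 86, 87, 81, 85, 83]
315 [85, 72, 82, 86, 89, 92, 63, 19, 11, 34, 74, 87, 86, 86, 87, 88, 85, 67, 78, 88, 85, 87, 87, 87, 88]
316 [90, 71, 80, 90, 91, 77, 44, 17, 12, 22, 73, 89, 89, 87, 88, 88, 87, 83, 86, 85, 84, 84, 84, 68, 74]
317 [80, 82, 93, 94, 95, 65, 30, 18, 7, 32, 71, 94, 98, 93, 85, 68, 81, 89, 88, 112, 122, 120, 120, 115, 129]
318 [46, 42, 48, 48, 53, 39, 26, 14, 0, 171, 174, 122, 106, 108, 100, 99, 99, 96, 102, 151, 169, 165, 164, 164, 164]
```

Profiles agree to about 0.1 px. I'll release, lift clear and check.

>>> carry_out(
  claw=[5.8, 5.8, 5.8, 5.8, 5.8, 5.8, 5.8, 5.8, 5.8, 5.8, 5.8, 5.8, 5.8, 5.8, 5.8, 5.8, 5.8],
  delta_pos=[
    [0, 0, 0],
    [0, 0, 0],
    [0, 0, 0],
    [0, 0, 0],
    [0, 0, 0],
    [0, 0, -0.4],
    [0, 0, -0.8],
    [0, 0, -1.5],
    [0, 0, -1.5],
    [0, 0, -1.5],
    [0, 0, -1.5],
    [0, 0, -1.5],
    [0, 0, -1.5],
    [0, 0, -1.5],
    [0, 0, -1],
    [0, 0, 0],
    [0, 0, 0],
  ],
  angular=[
    [0, 0, 0],
    [0, 0, 0],
    [0, 0, 0],
    [0, 0, 0],
    [0, 0, 0],
    [0, 0, 0],
    [0, 0, 0],
    [0, 0, 0],
    [0, 0, 0],
    [0, 0, 0],
    [0, 0, 0],
    [0, 0, 0],
    [0, 0, 0],
    [0, 0, 0],
    [0, 0, 0],
    [0, 0, 0],
    [0, 0, 0],
  ],
)

```text
clock: 12.75
position: [0.5097, -0.0584, 0.2152]
ee_rot: [1.42, -2.802, 0.001]
force: [0.4, -0.1, -0.4]
width: 0.633
gripper_force: 0.0
```

```bash
python3 st.py;python3 m.py; python3 - <<'E'
from h import *
i=arm.get_image('wrist'); a=arm.get_image('top')
for n in (i,a):
  for l in('index_tip','pointer_tip'): print(l,[(np.array(r['centre'])*[560,420]).round(1) for r in arm.place_of(l,n)][:1])
E
```

```text
12.75 [ 0.5097 -0.0584  0.2152] yaw -126.3 tilt [-0. -0. -1.] j [ 0.87  0.56 -1.24  1.79  0.56  1.21  1.97] F [ 0.4 -0.1 -0.4] M [ 0.14 -0.05  0.04] w 5.82 0.0
312 [86, 72, 81, 85, 79, 77, 69, 46, 23, 30, 138, 125, 78, 82, 75, 65, 77, 82, 68, 76, 82, 70, 77, 82, 70]
313 [79, 80, 67, 78, 85, 82, 57, 25, 20, 8, 56, 81, 70, 58, 75, 66, 58, 78, 73, 63, 78, 74, 63, 76, 73]
314 [68, 82, 80, 75, 82, 76, 46, 25, 14, 2, 40, 66, 79, 72, 79, 84, 74, 63, 75, 80, 82, 80, 79, 81, 82]
315 [83, 70, 79, 84, 85, 87, 58, 18, 10, 36, 73, 84, 83, 83, 84, 85, 81, 64, 75, 84, 83, 83, 84, 83, 83]
316 [86, 70, 78, 88, 87, 74, 42, 13, 9, 24, 72, 85, 84, 84, 86, 82, 83, 81, 81, 83, 81, 79, 81, 67, 73]
317 [75, 80, 88, 92, 92, 63, 27, 15, 9, 29, 71, 91, 93, 88, 83, 67, 78, 86, 84, 109, 119, 117, 116, 109, 126]
318 [43, 40, 46, 48, 45, 36, 25, 18, 1, 165, 169, 120, 103, 102, 94, 95, 95, 94, 98, 146, 164, 158, 159, 156, 158]
index_tip [array([247.9, 118.2])]
pointer_tip [array([249.7, 111.8])]
index_tip [array([353.9, 242.1])]
pointer_tip []
```

View pics/last.png

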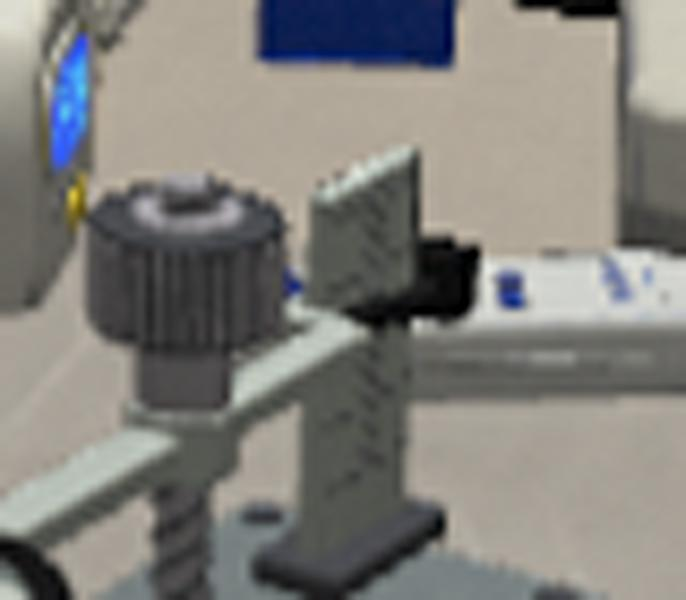

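Released. The side view shows tongue and pointer in one line, but its slope leaves about 1 mm of doubt, so I'll take a closer look from the front with the wrist camera.

>>> carry_out(
  claw=[8, 8, 8, 8, 8, 8, 8, 8, 8, 8, 8, 8, 8, 8, 8, 8, 8, 8, 8, 8],
  delta_pos=[
    [0, 0, 0],
    [0, 0, 0],
    [0, 0, 0],
    [0, 0, 0],
    [0, 0, 0],
    [0, 0, 0],
    [0, 0, 0],
    [0, 0, 0],
    [0, 0, 0],
    [0, 0, 0],
    [1, -1, 0],
    [1.6, -1.7, 0],
    [2, -2, 0],
    [2, -2, 0],
    [1, -1.2, 0],
    [0, 0, 0],
    [0, 0, 0],
    [0, 0, 0],
    [0, 0, 0],
    [0, 0, 0],
  ],
  angular=[
    [0, 0, 0.07],
    [0, 0, 0.14],
    [0, 0, 0.14],
    [0, 0, 0.14],
    [0, 0, 0.14],
    [0, 0, 0.14],
    [0, 0, 0.14],
    [0, 0, 0.14],
    [0, 0, 0.14],
    [0, 0, 0.084],
    [0, 0, 0],
    [0, 0, 0],
    [0, 0, 0],
    [0, 0, 0],
    [0, 0, 0],
    [0, -0.13, 0],
    [0, -0.13, 0],
    [0, -0.13, 0],
    [0, -0.13, 0],
    [0, 0, 0],
  ],
)

```text
clock: 15.1
position: [0.4067, -0.1078, 0.2124]
ee_rot: [0.44, 2.593, -0.124]
force: [-0.7, 0.4, -0.6]
width: 0.872
gripper_force: 0.0
```

```bash
python3 st.py; cat > wr.py <<'E'
from h import *; import sys
i=arm.get_image('wrist'); T=np.linalg.inv(np.array(i['T'])); K=i['mtx']
def pj(p):
    q=T[:3,:3]@p+T[:3,3]; th=np.arctan2(np.hypot(q[0],q[1]),q[2]); u=q[:2]/np.hypot(q[0],q[1])*th*K[0,0]; return u+K[:2,2]
B=R.from_euler('z',-19,degrees=True).as_matrix(); rod=np.array([.509,-.0568,0])
c=pj(rod+B@[-.005,-.08,.0705]); print(c.round(1),'per mm up',pj(rod+B@[-.005,-.08,.0715])-c,'per mm -y',pj(rod+B@[-.005,-.081,.0705])-c,'per mm -x',pj(rod+B@[-.006,-.08,.0705])-c)
np.save('wlast.npy',i['frame']); x,y=c.round().astype(int); f=i['frame'][:,:,::-1]
r=f[max(0,y-35):y+35,max(0,x-35):x+35]
cv2.imwrite(f'pics/{sys.argv[1]}.png',np.hstack([cv2.resize(f,(400,300)),cv2.resize(r,(400,300) if 0 else (300,300),interpolation=cv2.INTER_CUBIC)]))
E
python3 wr.py w2
```

```text
15.1 [ 0.4067 -0.1078  0.2124] yaw 160.8 tilt [ 0.465 -0.168 -0.869] j [ 1.15 -0.14 -0.99  2.4  -0.03  0.31  1.39] F [-0.7  0.4 -0.6] M [0.25 0.51 0.02] w 8.02 0.0
[281.3 186.6] per mm up [0.00388604 0.67827043] per mm -y [-9.97235585e-01  5.83891419e-04] per mm -x [ 0.00252008 -0.73295445]
```

View pics/w2.png

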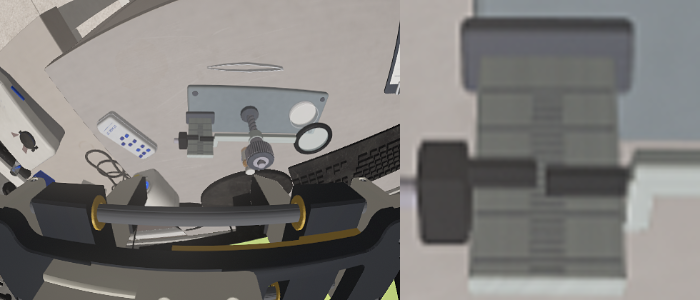

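The wrist view is frontal and upside-down. The pointer bar is on the left at crop row ~172, the tongue on the right at ~180, and the ticks slope about the same way. The tongue may be 1 mm or so high, so I'll look from lower to separate height from depth.

>>> carry_out(
  claw=[8, 8, 8, 8, 8, 8, 8],
  delta_pos=[
    [0.5, 0, 0.8],
    [0.5, 0, 0.9],
    [0.5, 0, 0.9],
    [0.5, 0, 0.9],
    [0.5, 0, 0.9],
    [0.5, 0, 0.8],
    [0, 0, 0],
  ],
  angular=[
    [0, 0, 0],
    [0, 0, 0],
    [0, 0, 0],
    [0, 0, 0],
    [0, 0, 0],
    [0, 0, 0],
    [0, 0, 0],
  ],
)

```text
clock: 15.85
position: [0.4122, -0.1091, 0.1632]
ee_rot: [0.442, 2.594, -0.12]
force: [0.0, -0.3, -0.0]
width: 0.87
gripper_force: 0.0
```

```bash
cp wlast.npy w2.npy; python3 st.py; python3 wr.py w3
```

```text
15.85 [ 0.4122 -0.1091  0.1632] yaw 160.7 tilt [ 0.464 -0.165 -0.87 ] j [ 1.18  0.08 -1.17  2.47  1.01  0.27  0.32] F [ 0.  -0.3 -0. ] M [0.25 0.37 0.  ] w 8.0 0.0
[280.7 220. ] per mm up [0.00573694 0.84789698] per mm -y [-1.12946972  0.00366272] per mm -x [ 0.00107698 -0.75002268]
```

View pics/w3.png

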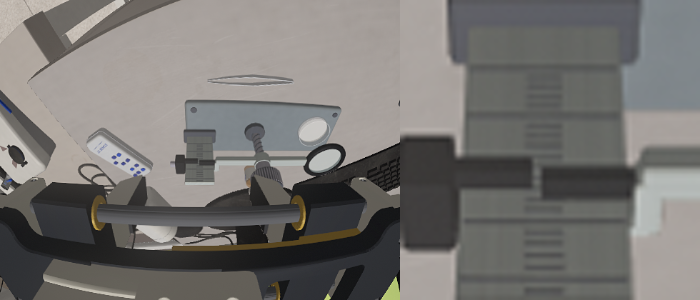

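```bash
cat > an.py <<'E'
import numpy as np,cv2,sys
def an(fn,y0,pc,tc,r):
    g=cv2.cvtColor(np.load(fn),cv2.COLOR_RGB2GRAY).astype(float)
    out=[]
    for c in list(range(*pc))+list(range(*tc)):
        s=g[y0-r:y0+r,c]; k=int(s.argmin()); m=s.min(); b=np.median(s); th=(m+b)/2
        i=k
        while s[i]<th:i-=1
        e1=i+(s[i]-th)/(s[i]-s[i+1]); i=k
        while s[i]<th:i+=1
        e2=i-(s[i]-th)/(s[i]-s[i-1])
        out.append((c,e1+y0-r,e2+y0-r))
    o=np.array(out); 
    for n,q in(('ptr',o[o[:,0]<pc[1]]),('tng',o[o[:,0]>=tc[0]])):
        p1=np.polyfit(q[:,0]-277,q[:,1],1);p2=np.polyfit(q[:,0]-277,q[:,2],1)
        print(fn,n,'e1 at277',p1[1].round(2),'slope',p1[0].round(3),'e2',p2[1].round(2),p2[0].round(3),'mean e',q[:,1:].mean(0).round(2),'mean c',q[:,0].mean())
    return o
an('w2.npy',193,(264,275),(282,297),10)
an('wlast.npy',226,(262,275),(281,297),9)
# tick/face slope: wlast horizontal ticks; plate-foot edge
for fn,ys in(('w2.npy',(165,185)),('wlast.npy',(195,206)),('wlast.npy',(206,216)),('wlast.npy',(230,239))):
    g=cv2.cvtColor(np.load(fn),cv2.COLOR_RGB2GRAY).astype(float)
    for A in((265,273),(283,294)):
        s=g[ys[0]:ys[1],A[0]:A[1]].mean(1); print(fn,ys,A,s.round(0).astype(int).tolist())
E
python3 an.py
```

```text
w2.npy ptr e1 at277 188.54 slope 0.006 e2 195.21 0.008 mean e [188.49 195.15] mean c 269.0
w2.npy tng e1 at277 190.1 slope 0.025 e2 197.12 0.001 mean e [190.4  197.13] mean c 289.0
wlast.npy ptr e1 at277 221.17 slope 0.002 e2 228.49 0.0 mean e [221.15 228.49] mean c 268.0
wlast.npy tng e1 at277 223.57 slope -0.005 e2 230.89 -0.004 mean e [223.51 230.84] mean c 288.5
w2.npy (165, 185) (265, 273) [107, 110, 110, 110, 110, 110, 111, 100, 98, 111, 110, 110, 110, 110, 110, 111, 99, 101, 111, 111]
w2.npy (165, 185) (283, 294) [105, 109, 109, 108, 108, 109, 109, 100, 98, 108, 108, 108, 108, 108, 108, 110, 98, 99, 108, 109]
wlast.npy (195, 206) (265, 273) [103, 103, 103, 103, 104, 89, 94, 102, 103, 103, 103]
wlast.npy (195, 206) (283, 294) [102, 102, 102, 102, 103, 88, 93, 102, 102, 102, 102]
wlast.npy (206, 216) (265, 273) [103, 103, 103, 103, 104, 89, 94, 103, 104, 104]
wlast.npy (206, 216) (283, 294) [102, 102, 102, 102, 103, 90, 91, 101, 102, 103]
wlast.npy (230, 239) (265, 273) [106, 105, 105, 104, 105, 106, 82, 97, 106]
wlast.npy (230, 239) (283, 294) [57, 74, 100, 105, 104, 106, 82, 98, 105]
```

Frontal view: the ticks are level, but the tongue sits 1.8–2.4 px above the pointer. That is about 2.7 mm too high if both bars have the same depth. One look from straight above, on the way back to the collar, will settle the depth.

>>> carry_out(
  claw=[6, 6, 6, 6, 6, 6, 6, 6, 6, 6, 6, 6, 6, 6, 6],
  delta_pos=[
    [-0.5, 0, -0.9],
    [-0.5, 0, -0.9],
    [-0.5, 0, -0.9],
    [-0.5, 0, -0.8],
    [0, 0, 0],
    [0, 0, 0],
    [0, 0, 0],
    [0, 0, 0],
    [-1.8, 0, 0],
    [-3, 0, 0],
    [-3, 0, 0],
    [-3, 0, 0],
    [-3, 0, 0],
    [-1, 0, 0],
    [0, 0, 0],
  ],
  angular=[
    [0, 0, 0],
    [0, 0, 0],
    [0, 0, 0],
    [0, 0, 0],
    [0, 0.13, 0],
    [0, 0.13, 0],
    [0, 0.13, 0],
    [0, 0.13, 0],
    [0, 0, 0],
    [0, 0, 0],
    [0, 0, 0],
    [0, 0, 0],
    [0, 0, 0],
    [0, 0, 0],
    [0, 0, 0],
  ],
)

```text
clock: 17.4
position: [0.549, -0.1583, 0.1949]
ee_rot: [-0.528, -3.086, -0.001]
force: [0.4, -0.1, 0.1]
width: 0.655
gripper_force: 0.0
```

```bash
python3 st.py; python3 wr.py w4
```

```text
17.4 [ 0.549  -0.1583  0.1949] yaw 160.6 tilt [-0.011  0.003 -1.   ] j [ 0.83  0.56 -0.96  1.68  0.49  1.17  0.97] F [ 0.4 -0.1  0.1] M [ 0.19 -0.16 -0.02] w 6.02 0.0
[281.7 116.9] per mm up [0.01473525 0.00452953] per mm -y [-1.16573965  0.00612216] per mm -x [-0.00722406 -1.15036051]
```

View pics/w4.png

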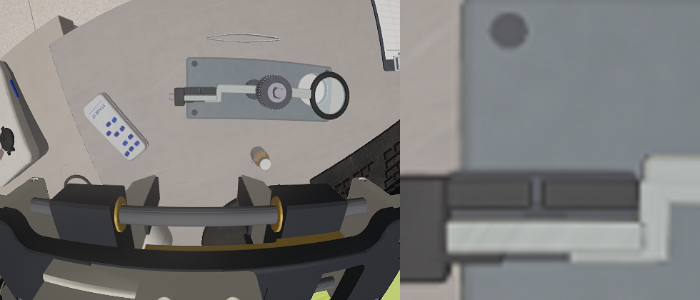

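From above, pointer and tongue lie at the same depth (crop rows 180–207 for both), so the tongue really is about 2.7 mm too high. I'll regrasp and turn back 0.70 rad.

>>> carry_out(
  claw=[6, 6, 6, 6, 6, 6, 6, 6, 6, 6, 6, 6, 6, 6, 6, 6, 6, 6],
  delta_pos=[
    [1, 1.2, 0],
    [2, 2.3, 0],
    [2, 2.3, 0],
    [1.3, 1.6, 0],
    [0.7, 0.8, 0],
    [0, 0, 0.5],
    [0, 0, 1],
    [0, 0, 1],
    [0, 0, 1],
    [0, 0, 1],
    [0, 0, 1],
    [0, 0, 1],
    [0, 0, 1],
    [0, 0, 1],
    [0, 0, 1],
    [0, 0, 0.8],
    [0, 0, 0.5],
    [0, 0, 0],
  ],
  angular=[
    [0, -0.011, 0],
    [0, 0, 0],
    [0, 0, 0],
    [0, 0, 0],
    [0, 0, 0],
    [0, 0, 0],
    [0, 0, 0],
    [0, 0, 0],
    [0, 0, 0],
    [0, 0, 0],
    [0, 0, 0],
    [0, 0, 0],
    [0, 0, 0],
    [0, 0, 0],
    [0, 0, 0],
    [0, 0, 0],
    [0, 0, 0],
    [0, 0, 0],
  ],
)

```text
clock: 19.25
position: [0.5088, -0.0586, 0.0853]
ee_rot: [-0.531, -3.096, 0.009]
force: [-0.3, -0.6, -0.4]
width: 0.651
gripper_force: 0.0
```

```bash
python3 st.py
```

```text
19.25 [ 0.5088 -0.0586  0.0853] yaw 160.6 tilt [-0.001 -0.006 -1.   ] j [ 0.65  0.6  -0.9   1.95  0.61  0.89  0.66] F [-0.3 -0.6 -0.4] M [ 0.01 -0.17  0.04] w 5.99 0.0
```

>>> carry_out(
  claw=[3, 3, 3, 3, 3, 3, 3, 3, 3, 3, 3, 3, 3],
  delta_pos=[
    [0, 0, 0],
    [0, 0, 0],
    [0, 0, 0],
    [0, 0, 0],
    [0, 0, 0],
    [0, 0, 0.027],
    [0, 0, 0.0535],
    [0, 0, 0.0535],
    [0, 0, 0.0535],
    [0, 0, 0.0535],
    [0, 0, 0.027],
    [0, 0, 0],
    [0, 0, 0],
  ],
  angular=[
    [0, 0, 0],
    [0, 0, 0],
    [0, 0, 0],
    [0, 0, 0],
    [0, 0, 0],
    [0, 0, 0.07],
    [0, 0, 0.14],
    [0, 0, 0.14],
    [0, 0, 0.14],
    [0, 0, 0.14],
    [0, 0, 0.07],
    [0, 0, 0],
    [0, 0, 0],
  ],
  force=20,
)

```text
clock: 20.55
position: [0.5099, -0.0574, 0.0837]
ee_rot: [1.558, 2.724, -0.005]
force: [2.1, 4.4, 0.6]
width: 0.4
gripper_force: 20.0
```

```bash
python3 st.py; python3 m.py
```

```text
20.55 [ 0.5099 -0.0574  0.0837] yaw 120.5 tilt [ 0.001 -0.005 -1.   ] j [ 0.53  0.54 -0.72  1.96  0.49  0.82  0.08] F [2.1 4.4 0.6] M [ 0.91 -0.34 -0.12] w 3.68 20.0
312 [100, 100, 102, 101, 101, 102, 101, 101, 104, 105, 82, 99, 98, 88, 87, 71, 81, 85, 69, 80, 85, 71, 82, 86, 74]
313 [101, 101, 101, 102, 103, 103, 103, 106, 107, 90, 46, 31, 52, 62, 80, 71, 61, 82, 78, 64, 80, 76, 64, 80, 78]
314 [104, 117, 110, 97, 95, 96, 82, 61, 50, 34, 11, 19, 70, 77, 82, 85, 74, 66, 79, 84, 85, 84, 83, 82, 84]
315 [83, 80, 83, 90, 88, 91, 68, 32, 18, 10, 18, 67, 87, 86, 88, 87, 85, 65, 76, 87, 86, 87, 86, 85, 85]
316 [89, 71, 79, 89, 90, 78, 46, 20, 9, 6, 48, 79, 89, 87, 88, 85, 86, 84, 85, 84, 84, 82, 82, 69, 75]
317 [77, 81, 91, 94, 93, 63, 29, 16, 10, 30, 69, 94, 96, 93, 84, 68, 81, 89, 86, 112, 122, 121, 119, 115, 130]
318 [45, 43, 47, 49, 52, 38, 27, 23, 1, 171, 173, 122, 106, 106, 99, 98, 98, 97, 101, 149, 169, 164, 164, 163, 163]
```

>>> carry_out(
  claw=[6, 6, 6, 6, 6, 6, 6, 6, 6, 6, 6, 6, 6, 6, 6, 6, 6, 6],
  delta_pos=[
    [0, 0, 0],
    [0, 0, 0],
    [0, 0, 0],
    [0, 0, 0],
    [0, 0, -0.5],
    [0, 0, -1],
    [0, 0, -2],
    [0, 0, -2],
    [0, 0, -2],
    [0, 0, -2],
    [0, 0, -2],
    [0, 0, -1.4],
    [0, 0, 0],
    [0, 0, 0],
    [0, 0, 0],
    [0, 0, 0],
    [0, 0, 0],
    [0, 0, 0],
  ],
  angular=[
    [0, 0, 0],
    [0, 0, 0],
    [0, 0, 0],
    [0, 0, 0],
    [0, 0, 0],
    [0, 0, 0],
    [0, 0, 0],
    [0, 0, 0],
    [0, 0, 0],
    [0, 0, 0],
    [0, 0, 0],
    [0, 0, 0],
    [0, 0, -0.14],
    [0, 0, -0.14],
    [0, 0, -0.14],
    [0, 0, -0.14],
    [0, 0, -0.14],
    [0, 0, 0],
  ],
)

```text
clock: 22.4
position: [0.5091, -0.058, 0.2124]
ee_rot: [0.528, 3.097, -0.009]
force: [-0.0, 0.2, 0.4]
width: 0.654
gripper_force: 0.0
```

>>> carry_out(
  claw=[8, 8, 8, 8, 8, 8, 8, 8, 8, 8, 8, 8, 8, 8, 8, 8, 8],
  delta_pos=[
    [1, -1, 0],
    [1.6, -1.7, 0],
    [2, -2, 0],
    [2, -2, 0],
    [1, -1.2, 0],
    [0, 0, 0],
    [0, 0, 0],
    [0, 0, 0],
    [0, 0, 0],
    [0.5, 0, 0.8],
    [0.5, 0, 0.9],
    [0.5, 0, 0.9],
    [0.5, 0, 0.9],
    [0.5, 0, 0.9],
    [0.5, 0, 0.8],
    [0, 0, 0],
    [0, 0, 0],
  ],
  angular=[
    [0, 0, 0],
    [0, 0, 0],
    [0, 0, 0],
    [0, 0, 0],
    [0, 0, 0],
    [0, -0.13, 0],
    [0, -0.13, 0],
    [0, -0.13, 0],
    [0, -0.13, 0],
    [0, 0, 0],
    [0, 0, 0],
    [0, 0, 0],
    [0, 0, 0],
    [0, 0, 0],
    [0, 0, 0],
    [0, 0, 0],
    [0, 0, 0],
  ],
)

```text
clock: 24.1
position: [0.4078, -0.1076, 0.1622]
ee_rot: [0.445, 2.596, -0.129]
force: [-1.4, -0.3, 0.5]
width: 0.868
gripper_force: 0.0
```

```bash
python3 st.py; python3 wr.py w5
```

```text
24.1 [ 0.4078 -0.1076  0.1622] yaw 160.7 tilt [ 0.46  -0.172 -0.871] j [ 1.19  0.08 -1.19  2.47  1.02  0.28  0.3 ] F [-1.4 -0.3  0.5] M [ 0.31  0.38 -0.01] w 7.99 0.0
[281.6 224.5] per mm up [0.00089972 0.84885154] per mm -y [-1.11876546  0.00143115] per mm -x [-0.00089113 -0.73227399]
```

View pics/w5.png

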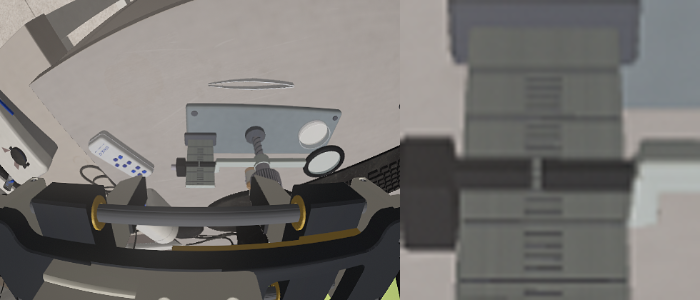

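Now the two bars lie in one line (both at crop row ~174). A numeric check follows.

```bash
sed -i '/^an(/d;/^# tick/,$d' an.py; echo "an('wlast.npy',230,(263,275),(282,297),9)">>an.py; python3 an.py
```

```text
wlast.npy ptr e1 at277 225.49 slope -0.001 e2 232.63 -0.001 mean e [225.5  232.63] mean c 268.5
wlast.npy tng e1 at277 225.67 slope 0.005 e2 232.74 0.022 mean e [225.73 233.  ] mean c 289.0
```

```bash
python3 -c "
from cell import arm
print(arm.sign_off())"
```

```text
the job is handed in; nothing more can be done
None
```

The lens is at its set mark: the tongue is level with the pointer to about 0.3 mm by the wrist camera. The collar is released and the gripper clear of everything, and I handed the job in at about 24 s.

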